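# Find the binding rotor and collar it

## Robot

A 6-joint arm with a two-finger parallel gripper is mounted at the origin on the work surface. World frame = base frame: x ahead of the robot, y to its left, z up, the work surface at z = 0. Lengths are in mm, angles in degrees, forces in N, time in s.
With the tool pointing down it reaches from about 300 to 1000 mm from the base axis. Payload 5.1 kg.
Tool frame: the origin (TCP) lies on the centre line of the jaws, within the pads' length; the fingertips stand ahead of it and the grasp point (between the pads) lies 2 mm behind it (ctrl.tip_reach is the z of the fingertips in the tool frame, in mm); z points along the fingers, y is the line along which they close (so a half turn about z gives the same grasp; the last joint's range is limited). The gripper opens to 95 mm and grips with 3 to 60 N. Pads are 20 mm wide; open, the fingers measure 119 mm over their backs; the gripper's body (75 mm by 180 mm) begins 59 mm behind the grasp point.
Start: joints at [66.314, 7.093, 94.555, -0, 78.352, -4.733], TCP at [211.14, 614.739, 231.656] pointing down, gripper open.
Joint ranges: [-149.61, 149.61], [-58.7, 133.49], [1.44, 155.28], [-77.14, 257.14], [18.33, 153.61], [-166.67, 166.67]. Speed limits (degrees/s): [147.25, 147.25, 180, 180, 180, 180].

## Interface

Orientations are given as a 3x3 rotation matrix whose columns are the frame's x, y, z axes.
In Python, from bench import ctrl gives the robot as it stands.
- The arm moves only by the tool carry_out, never from a script. Its argument "commands" is a list of rows, each an object of numbers: "dx", "dy", "dz": the shift along the world's x, y, z normalised to -1 to 1, where 1 is 0.5 m; "wx", "wy", "wz": the turn, a rotation vector about the world's x, y, z normalised to -1 to 1, where 1 is 180 degrees; "fingers": the closure, from 0 (fully open) to 1 (shut). In form: [{"dx": .., "dy": .., "dz": .., "wx": .., "wy": .., "wz": .., "fingers": ..}, ...]. A call has exactly 5 rows; each row is the pose to reach, as a shift and turn from the pose commanded when the call began, turning the shorter way round; what a row does not reach only later rows make up. A row lasts 1/8 s, in which the tool goes at most 62.5 mm and 10.7 degrees, less where a joint would pass 70% of its speed; a pose out of reach is approached as far as the arm can. A call with a number of a shift or a turn outside -1 to 1 is refused whole. A call with a gripper value outside its range is refused whole. The fingers move at their own pace and stop on an object; "force" is the grip in N (left out, the last holds). Time passes only in rows, so rows that repeat a pose let the fingers close, or fill a call up. It gives the time, the measured TCP pose, the force, the opening and the grip force at its end, in the units of the state.
- ctrl.sense(): the state, without advancing time (a new reading comes with each control period).
- ctrl.read_camera(name): name is "scene" or "side" or "wrist"; returns a dict with "pixels" (420x560x3 uint8, blue, green, red), "range_z" (420x560 float32, mm along the optical axis (not along the pixel's ray), 0 where there is no reading), "fx", "fy", "cx", "cy" (pixels), "position" and "orientation" of the camera in the world; the wrist camera has in their place "hand_eye" (4x4, takes a point from camera to tool coordinates, whose origin is the TCP and whose axes are the flange's). Camera axes: x right, y up, looking along -z (the intrinsics and any distortion apply to the point x, -y, -z); pixel columns grow to the right and rows downward; lengths in mm; the calibration is good to about 2 mm. A picture is of the moment at which its call begins: read the wrist's pose just before it.
- ctrl.job_done(): hands the job in; it is judged then, once.
The state is a dict: "time": time; "joint_pos": joint angles; "joint_vel": joint speeds; "tau": joint torques, N m; "eef_pos": TCP position; "eef_rot": TCP orientation; "contact_force": force on the tool from outside, world axes, zero at the start; "torque": the same for the moment, N m; "opening": finger opening in mm; "grip_force": force on a finger pad.
Only numpy, scipy, OpenCV 4.12 (cv2) and the standard library are available. Lean on these libraries where they do the work, as an engineer would, in place of code of your own. Each camera call takes 0.05 s, during which the arm holds its last target. There are 200 camera calls.

## Task

Turn each of the three rotors on the spinner bank by its orange peg at least a third of a turn in one direction (either will do, but do not turn it back), pushing gently (never more than about 15 N), and feel which one binds; the other two run free. Then put the red service collar over the post of the binding rotor, fully down on its cap, let go, and leave the blue collar and everything else on the bench where it is.

Things in the scene. Friction and masses are not known exactly. Their poses are not given: they have to be found in the camera images.
- bank: fixed white three-station spinner bank, 165 mm (its x) by 475 mm (its y) and 36 mm tall; origin under its centre on the bench, z up. Its three stations lie at y = +155 (left), 0 (mid) and -155 mm (right), x = 0. Each station has a level aluminium rotor disc turning about the vertical axis through the station's post; above the disc a stationary black square cap, 46 x 46 mm, whose flat top is 70 mm above the bench; on it a stationary steel post.
- post_left (a point): tip of the left station's upright steel post, 97 mm above the bench: 18.4 mm thick, 27 mm tall above the cap's flat top, its last 7 mm tapering to a 10 mm tip. It marks the rotor's axis.
- rotor_left (a joint): angle of the left rotor, rad; grows counter-clockwise seen from above, without end stops. At 0 its peg lies on the bank's -x side (the robot's side); starts within 0.5 of 0.
- disc_left: the left rotor disc with its peg: aluminium, 132 mm across, 8 mm thick, 0.2 kg, top face 46 mm above the bench; origin on its axis, its x axis points from the peg to the axis, z up. A free-running one takes under 1 N at the peg to keep turning and rolls on a little when let go; the binding one takes some 4 to 8 N at the peg and stops at once. All three look alike; which one binds differs from start to start, and cannot be told without turning them.
- peg_left (a point): top of the left rotor's orange finger peg: upright, 12 mm thick, 28 mm tall above the disc, top 74 mm above the bench, 54 mm from the axis.
- post_mid (a point): tip of the mid station's upright steel post, 97 mm above the bench: 18.4 mm thick, 27 mm tall above the cap's flat top, its last 7 mm tapering to a 10 mm tip. It marks the rotor's axis.
- rotor_mid (a joint): angle of the mid rotor, rad; grows counter-clockwise seen from above, without end stops. At 0 its peg lies on the bank's -x side (the robot's side); starts within 0.5 of 0.
- disc_mid: the mid rotor disc with its peg: aluminium, 132 mm across, 8 mm thick, 0.2 kg, top face 46 mm above the bench; origin on its axis, its x axis points from the peg to the axis, z up. A free-running one takes under 1 N at the peg to keep turning and rolls on a little when let go; the binding one takes some 4 to 8 N at the peg and stops at once. All three look alike; which one binds differs from start to start, and cannot be told without turning them.
- peg_mid (a point): top of the mid rotor's orange finger peg: upright, 12 mm thick, 28 mm tall above the disc, top 74 mm above the bench, 54 mm from the axis.
- post_right (a point): tip of the right station's upright steel post, 97 mm above the bench: 18.4 mm thick, 27 mm tall above the cap's flat top, its last 7 mm tapering to a 10 mm tip. It marks the rotor's axis.
- rotor_right (a joint): angle of the right rotor, rad; grows counter-clockwise seen from above, without end stops. At 0 its peg lies on the bank's -x side (the robot's side); starts within 0.5 of 0.
- disc_right: the right rotor disc with its peg: aluminium, 132 mm across, 8 mm thick, 0.2 kg, top face 46 mm above the bench; origin on its axis, its x axis points from the peg to the axis, z up. A free-running one takes under 1 N at the peg to keep turning and rolls on a little when let go; the binding one takes some 4 to 8 N at the peg and stops at once. All three look alike; which one binds differs from start to start, and cannot be told without turning them.
- peg_right (a point): top of the right rotor's orange finger peg: upright, 12 mm thick, 28 mm tall above the disc, top 74 mm above the bench, 54 mm from the axis.
- collar_red_c (a point): centre (half-way up) of the red service collar: a plastic ring 38 mm outside, 22 mm bore, 24 mm tall, 30 g, standing flat on the bench at the left or the right of the bank. Fully down on a post its centre is 82 mm above the bench.
- collar_blue_c (a point): centre of a blue collar of the same size, standing on the bench at the other side. Bystander.
- reagent: amber reagent bottle, 50 mm across, 110 mm tall; origin under its base. Bystander.
- dishes: stack of two clear dishes, 90 mm across, 29 mm tall; origin under its base. Bystander.
- tipbox: blue pipette-tip box 85 x 120 x 60 mm; origin under its base. Bystander.
- driver: screwdriver lying on the bench. Bystander.
- jar: white jar, 60 mm across, 70 mm tall; origin under its base. Bystander.
- beaker: glass beaker, 70 mm across, 85 mm tall; origin under its base. Bystander.

How it is judged (in metres and radians):
On the way:
1. each of the three rotors has been turned (a third of a turn one way is always enough) ((value of joint rotor_left above 1.5 rad or value of joint rotor_left below -1.5 rad) and (value of joint rotor_mid above 1.5 rad or value of joint rotor_mid below -1.5 rad) and (value of joint rotor_right above 1.5 rad or value of joint rotor_right below -1.5 rad)), for 0.1 s.
At the end, for the whole second after the job is handed in: The red collar stands over the post of the binding rotor (the one whose seized bearing loads its disc with over 5 N), its axis within 5 mm of the post's, fully down (within 4 mm) and level on the cap; all rotors have come to rest (under 0.3 rad/s) and nothing is held (((contact force between disc_left and anything else above 5 N and horizontal distance between collar_red_c and post_left below 0.005 m) or (contact force between disc_mid and anything else above 5 N and horizontal distance between collar_red_c and post_mid below 0.005 m) or (contact force between disc_right and anything else above 5 N and horizontal distance between collar_red_c and post_right below 0.005 m)) and height (world z) of collar_red_c between 0.078 and 0.086 m and angle between collar_red_c's own z axis and vertical below 0.12 rad and velocity of joint rotor_left between -0.3 and 0.3 rad/s and velocity of joint rotor_mid between -0.3 and 0.3 rad/s and velocity of joint rotor_right between -0.3 and 0.3 rad/s); the robot touches nothing.
It fails at once if a rotor is pushed with more than 20 N (contact force between any of the fingers, the arm and disc_left above 20 N or contact force between any of the fingers, the arm and disc_mid above 20 N or contact force between any of the fingers, the arm and disc_right above 20 N).
It fails at once if the bank is pushed by the robot with more than 25 N (contact force between any of the fingers, the arm and bank above 25 N).
It fails at once if the blue collar or a bystander is moved more than 20 mm (distance of any of collar_blue_c, reagent, dishes, tipbox, driver, jar, beaker from where it was at the start of the episode above 0.02 m).
It also fails if it takes over 72 s, if anything falls off the work surface, if the arm or the gripper's body presses on something with over 40 N, if the wrist force passes 120 N, or if a joint passes its speed limit or range.

## Working session

There is one attempt and no reset: what is moved stays moved. The work goes in short steps, Python scripts to look and compute and a tool call to move; the robot and the scene stay as the last step left them, time stands still between calls to the robot, and variables do not carry over. Pictures are saved under pics/ and viewed, at most 10 in all, crops included, and the job is handed in when it is done.

Besides the shell and the picture viewer there is one more tool, called after "Call:" as name([rows], argument=value, ...), one row to a line, values as JSON. carry_out: Moves the arm, as the interface text tells. Its arguments: {"type":"object","properties":{"commands":{"type":"array","items":{"type":"object","properties":{"dx":{"type":"number"},"dy":{"type":"number"},"dz":{"type":"number"},"wx":{"type":"number"},"wy":{"type":"number"},"wz":{"type":"number"},"fingers":{"type":"number"}}}},"force":{"type":"number"}},"required":["commands"]}

```bash
mkdir -p pics; ls; cat > h.py <<'E'
import numpy as np, cv2
from bench import ctrl
def cam(n):
    s=ctrl.sense(); c=ctrl.read_camera(n); c=dict(c)
    if n=='wrist':
        T=np.eye(4);T[:3,:3]=np.array(s['eef_rot']);T[:3,3]=s['eef_pos'];M=T@np.array(c['hand_eye'])
        c['position']=M[:3,3];c['orientation']=M[:3,:3]
    c['R']=np.array(c['orientation']);c['p']=np.array(c['position']);return c
def ray(c,u,v):
    return c['R']@np.array([(u-c['cx'])/c['fx'],-(v-c['cy'])/c['fy'],-1.])
def onz(c,u,v,z):
    d=ray(c,u,v);return c['p']+d*(z-c['p'][2])/d[2]
def cloud(c):
    r=c['range_z'];v,u=np.mgrid[:r.shape[0],:r.shape[1]]
    P=np.stack([(u-c['cx'])/c['fx']*r,-(v-c['cy'])/c['fy']*r,-r],-1)
    return P@c['R'].T+c['p']
def blobs(c,lo,hi,amin=30):
    m=cv2.inRange(cv2.cvtColor(c['pixels'],cv2.COLOR_BGR2HSV),lo,hi)
    n,l,st,ce=cv2.connectedComponentsWithStats(m)
    W=cloud(c);o=[]
    for i in range(1,n):
        if st[i,4]>=amin:
            k=(l==i)&(c['range_z']>0);o.append((ce[i].round(1),st[i,4],np.median(W[k],0).round(1) if k.any() else None, W[k].max(0).round(0) if k.any() else None,W[k].min(0).round(0) if k.any() else None))
    return o
E
python3 - <<'E'
from h import *
s=ctrl.sense();print(s,ctrl.tip_reach)
for n in('scene','side','wrist'):
    c=cam(n);cv2.imwrite(f'pics/{n}0.png',c['pixels']);print(n,c['p'],c['R'].round(3).tolist(),[c[k] for k in('fx','fy','cx','cy')],[k for k in c])
    print('orange');[print(b) for b in blobs(c,(8,150,120),(22,255,255))]
    print('red');[print(b) for b in blobs(c,(0,150,80),(6,255,255))]
E
```

```text
pics
{'time': 0.0, 'joint_pos': array([ 6.63133836e+01,  7.13441578e+00,  9.46331063e+01,  1.75993353e-04,
        7.83503255e+01, -4.73256387e+00]), 'joint_vel': array([ 0.07673014,  0.02503085,  0.02215301,  0.00855851, -0.00211069,
        0.15624814]), 'tau': array([ 1.82312397e-03, -4.17598701e+01, -3.59938860e+01,  7.76433502e-02,
        4.89479920e-02, -1.68434249e-04]), 'eef_pos': array([210.91222222, 614.20027332, 230.38667647]), 'eef_rot': array([[-9.45779082e-01,  3.24809545e-01, -8.29051889e-04],
       [ 3.24810558e-01,  9.45777225e-01, -1.88234370e-03],
       [ 1.72695194e-04, -2.04956610e-03, -9.99997885e-01]]), 'contact_force': array([ 0.62269566, -0.14205709, -0.2943912 ]), 'torque': array([0.06207361, 0.04321932, 0.03529669]), 'grip_force': 0.0, 'opening': 94.8743076469621} 17.0
scene [1017.48333683 -526.65901202 1157.1294644 ] [[0.76, -0.545, 0.354], [0.65, 0.644, -0.403], [-0.009, 0.536, 0.844]] [420.1242922149112, 420.1242922149112, 277.7137423738502, 208.63777893990292] ['pixels', 'range_z', 'fx', 'fy', 'cx', 'cy', 'position', 'orientation', 'R', 'p']
orange
(
[... 1153 characters left out ...]
-0.003, -0.286, 0.958]] [328.7220289213625, 328.7220289213625, 274.12674605297696, 205.60903069983084] ['pixels', 'range_z', 'fx', 'fy', 'cx', 'cy', 'hand_eye', 'position', 'orientation', 'R', 'p']
orange
(array([500.6, 231.3]), np.int32(704), array([192.5, 695.6, 287.8]), array([197., 702., 292.]), array([189., 685., 285.]))
(array([ 84.6, 322.3]), np.int32(156), array([168.4, 577.2, 312.6]), array([174., 580., 314.]), array([164., 575., 309.]))
(array([463.6, 322.1]), np.int32(183), array([200. , 669.2, 312. ]), array([207., 671., 314.]), array([195., 667., 308.]))
red
(array([243.8, 349.8]), np.int32(626), array([410.3, 503.1,  23.9]), array([438., 616., 326.]), array([184., 479.,  14.]))
```

View pics/scene0.png

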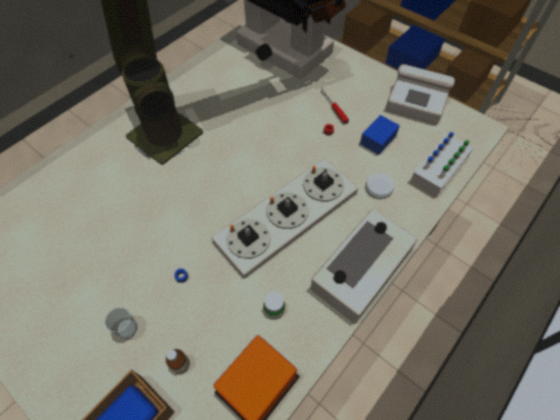

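View pics/wrist0.png

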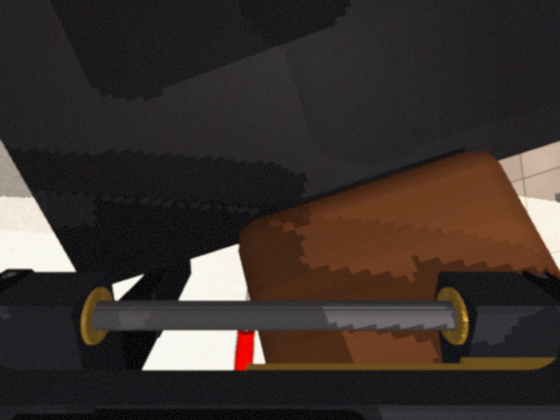

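View pics/side0.png

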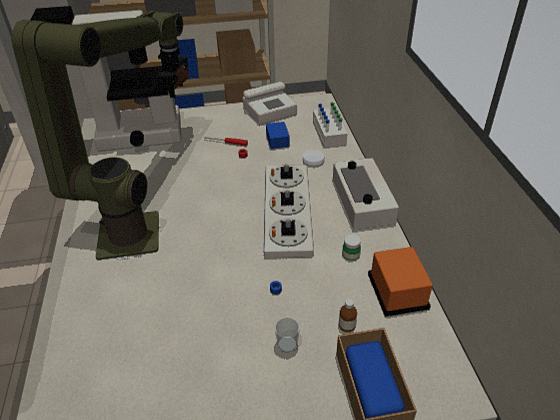

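The scene view shows red collar at (329,128) next to the driver, the bank's caps at (248,235), (288,207), (324,181), pegs at (232,228), (271,200), (314,169), blue collar at (181,275). The wrist view looks past the gripper's linkage; side view shows the red collar at (242,154) and caps near x=287, y=170/200/230.

```bash
python3 - <<'E'
from h import *
print(np.array(ctrl.read_camera('wrist')['hand_eye']).round(2).tolist())
def tri(a,ua,b,ub):
    d1=ray(a,*ua);d2=ray(b,*ub);A=np.stack([d1,-d2],1);t=np.linalg.lstsq(A,b['p']-a['p'],rcond=None)[0]
    p,q=a['p']+t[0]*d1,b['p']+t[1]*d2;return ((p+q)/2).round(1),np.linalg.norm(p-q).round(1)
C={}
out={}
for n,box in(('scene',(205,150,365,275)),('side',(258,155,320,262))):
    c=cam(n);C[n]=c
    for nm,lo,hi in(('peg',(4,110,60),(25,255,255)),('cap',(0,0,0),(180,255,45)),('red',(0,150,80),(8,255,255)),('blue',(105,150,60),(130,255,255))):
        o=[b for b in blobs(c,lo,hi,6) if (nm in('red','blue')) or (box[0]<b[0][0]<box[2] and box[1]<b[0][1]<box[3])]
        out[n,nm]=o;print(n,nm);[print('  ',b[0],b[1],b[2],b[3],b[4]) for b in o if b[1]<400]
    W=cloud(c)
    # disc-level/bank-level points
    m=(W[...,2]>28)&(W[...,2]<56)&(W[...,0]>400)&(W[...,0]<800)&(abs(W[...,1]-100)<330)
    k,l,st,ce=cv2.connectedComponentsWithStats(m.astype(np.uint8));i=1+np.argmax(st[1:,4])
    P=W[l==i][:,:2].astype(np.float32);r=cv2.minAreaRect(P);print(n,'bank',r)
c=C['scene'];img=cv2.resize(c['pixels'][120:280,200:370],None,fx=4.4,fy=3.7*1.0,interpolation=cv2.INTER_CUBIC)[:590]
cv2.imwrite('pics/s1.png',img)
E
```

```text
[[-0.0, 0.96, 0.29, 80.73], [1.0, 0.0, 0.0, -0.27], [0.0, 0.29, -0.96, -153.85], [0.0, 0.0, 0.0, 1.0]]
scene peg
   [313.4 168.6] 12 [549.6 185.   70.3] [551. 192.  77.] [542. 181.  53.]
   [271.7 199.4] 14 [524.2   6.   70.7] [528.  11.  75.] [518.   2.  57.]
   [231.6 227.3] 15 [ 499.7 -148.    70.7] [ 502. -142.   77.] [ 492. -152.   61.]
scene cap
   [323.2 181.9] 146 [608.  161.7  69.7] [625. 190.  85.] [580. 147.  51.]
   [287.1 208.2] 154 [583.5  10.7  69.5] [599.  39.  92.] [554.  -7.  53.]
   [247.6 236.8] 162 [ 558.9 -141.1   69.5] [ 573. -113.   78.] [ 529. -159.   53.]
scene red
   [339.5 112.4] 112 [441.9 485.9  24.3] [484. 513.  31.] [392. 466.  12.]
   [328.6 128.2] 52 [455.5 401.4  21.9] [473. 413.  29.] [441. 382.   3.]
scene blue
   [450.9 133.9] 8 [825.  567.3 110. ] [828. 571. 115.] [821. 559. 105.]
   [445.9 139.9] 8 [825.3 533.2 109.8] [828. 538. 112.] [821. 528. 108.]
   [366.  143.2] 6 [603.8 422.5  26.5] [606. 425.  34.] [595. 421.  15.]
   [441. 146.] 9 [826.  497.2 111.4] [831. 502. 115.] [822. 491. 108.]
   [435.6 152.1] 10 [826.3 463.9 109.3] [829. 472. 1
[... 586 characters left out ...]
 200.  90.] [574. 133.  44.]
   [286.6 199. ] 127 [567.8   0.   64.8] [604.  76.  75.] [547. -16.  40.]
   [287.6 228.5] 151 [ 543.  -153.2   65.7] [575. -83.  75.] [ 524. -168.   38.]
side red
   [236.  140.8] 90 [437.4 482.4  18.7] [478. 509.  31.] [389. 450.   5.]
   [242.4 151.6] 30 [452.5 396.9  18.3] [469. 448.  27.] [438. 375.  -4.]
side blue
   [189.1 100.3] 303 [ 218.9 1758.5 -466.8] [ 311. 2240. -450.] [ 125. 1656. -685.]
   [323.4 113.3] 47 [820.8 493.  104.1] [844. 569. 113.] [815. 411.  58.]
   [275.3 286.9] 103 [ 468.6 -349.    19. ] [ 486. -329.   27.] [ 451. -371.   -1.]
side bank ((572.822265625, 12.60113525390625), (482.8431091308594, 164.34527587890625), 80.64138793945312)
```

Call:
carry_out([
  {"dx": 0.03,"dy": -0.06,"dz": 0.01,"wz": -0.05,"fingers": 0},
  {"dx": 0.06,"dy": -0.12,"dz": 0.02,"wz": -0.1,"fingers": 0},
  {"dx": 0.09,"dy": -0.18,"dz": 0.03,"wz": -0.15,"fingers": 0},
  {"dx": 0.12,"dy": -0.24,"dz": 0.04,"wz": -0.2,"fingers": 0},
  {"dx": 0.14,"dy": -0.29,"dz": 0.04,"wz": -0.24,"fingers": 0},
])

```text
invalid input
```

Call:
carry_out([
  {"dx": 0.03,"dy": -0.06,"wz": -0.05,"fingers": 0},
  {"dx": 0.06,"dy": -0.12,"wz": -0.1,"fingers": 0},
  {"dx": 0.09,"dy": -0.18,"wz": -0.15,"fingers": 0},
  {"dx": 0.12,"dy": -0.24,"wz": -0.2,"fingers": 0},
  {"dx": 0.14,"dy": -0.29,"wz": -0.24,"fingers": 0},
])

```text
invalid input
```

Call:
carry_out([
  {"dx": 0.03,"dy": -0.06,"wz": -0.05,"fingers": 0},
  {"dx": 0.06,"dy": -0.12,"wz": -0.1,"fingers": 0},
  {"dx": 0.09,"dy": -0.18,"wz": -0.15,"fingers": 0},
  {"dx": 0.12,"dy": -0.24,"wz": -0.2,"fingers": 0},
  {"dx": 0.14,"dy": -0.29,"wz": -0.24,"fingers": 0},
])

```text
invalid input
```

Call:
carry_out([
  {"dx": 0.03,"dy": -0.06,"wz": -0.05,"fingers": 0},
  {"dx": 0.06,"dy": -0.12,"wz": -0.1,"fingers": 0},
  {"dx": 0.09,"dy": -0.18,"wz": -0.15,"fingers": 0},
  {"dx": 0.12,"dy": -0.24,"wz": -0.2,"fingers": 0},
  {"dx": 0.14,"dy": -0.29,"wz": -0.23,"fingers": 0},
])

```text
invalid input
```

Call:
carry_out([
  {"dx": 0.03,"dy": -0.06,"dz": 0.01,"wx": 0,"wy": 0,"wz": -0.05,"fingers": 0},
  {"dx": 0.06,"dy": -0.12,"dz": 0.02,"wx": 0,"wy": 0,"wz": -0.1,"fingers": 0},
  {"dx": 0.09,"dy": -0.18,"dz": 0.03,"wx": 0,"wy": 0,"wz": -0.15,"fingers": 0},
  {"dx": 0.12,"dy": -0.24,"dz": 0.04,"wx": 0,"wy": 0,"wz": -0.2,"fingers": 0},
  {"dx": 0.14,"dy": -0.29,"dz": 0.04,"wx": 0,"wy": 0,"wz": -0.24,"fingers": 0},
])

```text
time: 0.92
eef_pos: [281.8, 468.8, 252.3]
eef_rot: [[-0.463, 0.886, 0.001], [0.886, 0.463, 0.001], [0.0, 0.001, -1.0]]
contact_force: [-0.1, -0.4, 0.5]
opening: 95.1
grip_force: 0.0
```

Call:
carry_out([
  {"dx": 0.03,"dy": -0.06,"dz": 0,"wx": 0,"wy": 0,"wz": -0.05,"fingers": 0},
  {"dx": 0.06,"dy": -0.12,"dz": 0,"wx": 0,"wy": 0,"wz": -0.1,"fingers": 0},
  {"dx": 0.09,"dy": -0.18,"dz": 0,"wx": 0,"wy": 0,"wz": -0.15,"fingers": 0},
  {"dx": 0.12,"dy": -0.24,"dz": 0,"wx": 0,"wy": 0,"wz": -0.2,"fingers": 0},
  {"dx": 0.14,"dy": -0.29,"dz": 0,"wx": 0,"wy": 0,"wz": -0.24,"fingers": 0},
])

```text
time: 1.55
eef_pos: [351.6, 323.6, 251.7]
eef_rot: [[0.269, 0.963, 0.0], [0.963, -0.269, 0.0], [0.0, 0.0, -1.0]]
contact_force: [0.4, 0.6, -0.3]
opening: 95.1
grip_force: 0.0
```

Call:
carry_out([
  {"dx": 0.03,"dy": -0.06,"dz": 0,"wx": 0,"wy": 0,"wz": -0.05,"fingers": 0},
  {"dx": 0.06,"dy": -0.12,"dz": 0,"wx": 0,"wy": 0,"wz": -0.1,"fingers": 0},
  {"dx": 0.09,"dy": -0.18,"dz": 0,"wx": 0,"wy": 0,"wz": -0.15,"fingers": 0},
  {"dx": 0.12,"dy": -0.24,"dz": 0,"wx": 0,"wy": 0,"wz": -0.2,"fingers": 0},
  {"dx": 0.14,"dy": -0.29,"dz": 0,"wx": 0,"wy": 0,"wz": -0.24,"fingers": 0},
])

```text
time: 2.17
eef_pos: [421.6, 178.6, 251.8]
eef_rot: [[0.856, 0.518, 0.0], [0.518, -0.856, 0.0], [0.0, 0.0, -1.0]]
contact_force: [-0.0, 0.1, 0.2]
opening: 94.8
grip_force: 0.0
```

Call:
carry_out([
  {"dx": 0.03,"dy": -0.06,"dz": 0,"wx": 0,"wy": 0,"wz": -0.05,"fingers": 0},
  {"dx": 0.06,"dy": -0.12,"dz": 0,"wx": 0,"wy": 0,"wz": -0.1,"fingers": 0},
  {"dx": 0.09,"dy": -0.18,"dz": 0,"wx": 0,"wy": 0,"wz": -0.15,"fingers": 0},
  {"dx": 0.14,"dy": -0.29,"dz": 0,"wx": 0,"wy": 0,"wz": -0.2,"fingers": 0},
  {"dx": 0.14,"dy": -0.29,"dz": 0,"wx": 0,"wy": 0,"wz": -0.23,"fingers": 0},
])

```text
time: 2.8
eef_pos: [492.1, 31.6, 251.7]
eef_rot: [[0.983, -0.181, 0.0], [-0.181, -0.983, -0.001], [0.0, 0.001, -1.0]]
contact_force: [0.1, -0.1, -0.2]
opening: 95.0
grip_force: 0.0
```

```bash
python3 - <<'E'
from h import *
print(ctrl.sense()['eef_pos'],ctrl.sense()['eef_rot'])
c=cam('wrist');cv2.imwrite('pics/w1.png',c['pixels'])
print(c['p'])
print('peg');[print(b) for b in blobs(c,(4,110,60),(25,255,255))]
print('cap');[print(b) for b in blobs(c,(0,0,0),(180,255,45))]
E
```

```text
[492.08780703  31.61610039 251.65393398] [[ 9.83416545e-01 -1.81361237e-01  3.30402830e-05]
 [-1.81361170e-01 -9.83416308e-01 -7.01528646e-04]
 [ 1.59722456e-04  6.83902653e-04 -9.99999753e-01]]
[572.56456865  16.51755598 405.51416213]
peg
(array([442.8, 153.5]), np.int32(216), array([ 495.9, -144.9,   71.6]), array([ 501., -142.,   76.]), array([ 489., -153.,   48.]))
(array([293.5, 157. ]), np.int32(136), array([521.3,   5.6,  74.3]), array([526.,  11.,  76.]), array([509.,  -0.,  47.]))
(array([120.1, 163.8]), np.int32(210), array([546. , 180.8,  73.2]), array([551., 205.,  77.]), array([540., 178.,  47.]))
(array([103. , 293.2]), np.int32(48), array([531.9,  72.9, 323.9]), array([534.,  74., 327.]), array([530.,  72., 322.]))
(array([445.7, 293.3]), np.int32(35), array([514.2, -22. , 324. ]), array([516., -21., 325.]), array([512., -23., 322.]))
(array([460.3, 320.1]), np.int32(370), array([512. , -21.8, 332.8]), array([517., -20., 336.]), array([503., -24., 325.]))
(array([ 86.4, 318.3]), np.int32(342), array([530.5,  73.5, 333.1]), array([535.,  76., 336.]), array([522.,  72., 326.]))
(array([425. , 364.7]), np.int32(1793), array([505.2, -14.7, 339.9]), array([515.,  34., 343.]), array([500., -41., 336.]))
cap
(array([424.3, 103.7]), np.int32(2012), array([ 550.1, -125.9,   70.7]), array([ 572., -109.,   91.]), array([ 523., -159.,   50.]))
(array([272.3, 107.4]), np.int32(1718), array([571.7,  17.6,  70.8]), array([596.,  43.,  92.]), array([547.,  -6.,  68.]))
(array([120.7, 109.8]), np.int32(2012), array([595.6, 161.7,  70.4]), array([622., 196.,  84.]), array([572., 144.,  50.]))
(array([277.7, 350.1]), np.int32(62937), array([516.7,  25.4, 337.2]), array([541., 105., 360.]), array([471., -56., 236.]))
```

View pics/w1.png

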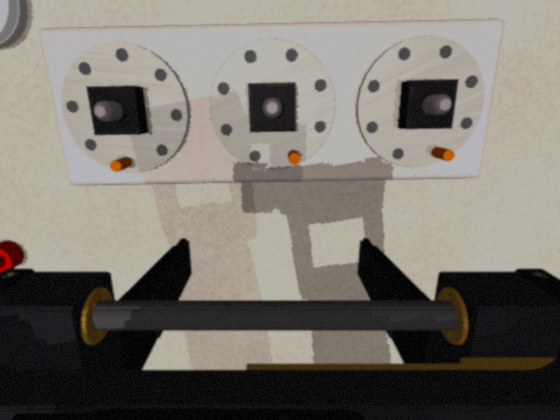

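The wrist picture shows the bank squarely: posts at about (103,111), (272,107), (440,103), pegs at (120,164), (294,157), (443,154), red collar at the left edge (5,258).

```bash
cat > m.py <<'E'
from h import *
def measure(c):
    W=cloud(c);hsv=cv2.cvtColor(c['pixels'],cv2.COLOR_BGR2HSV)
    v,u=np.mgrid[:420,:560]; ok=(v<230)&(c['range_z']>0)
    capm=ok&(abs(W[...,2]-70)<2.5)&(hsv[...,2]<70)
    n,l,st,ce=cv2.connectedComponentsWithStats(capm.astype(np.uint8));caps=[]
    for i in range(1,n):
        if st[i,4]>400:
            r=cv2.minAreaRect(W[l==i][:,:2].astype(np.float32));caps.append(r)
    tips=[]
    n,l,st,ce=cv2.connectedComponentsWithStats((ok&(W[...,2]>94)&(W[...,2]<105)).astype(np.uint8))
    for i in range(1,n):
        if st[i,4]>10: tips.append((ce[i].round(1),st[i,4],onz(c,*ce[i],97)[:2].round(1),np.median(W[l==i][:,2]).round(1)))
    pegs=[]
    m=cv2.inRange(hsv,(4,110,60),(25,255,255))>0
    n,l,st,ce=cv2.connectedComponentsWithStats((ok&m&(W[...,2]>71)&(W[...,2]<80)).astype(np.uint8))
    for i in range(1,n):
        if st[i,4]>20: pegs.append((ce[i].round(1),st[i,4],onz(c,*ce[i],74)[:2].round(1),np.median(W[l==i][:,2]).round(1)))
    return caps,tips,pegs
if __name__=='__main__':
    c=cam('wrist')
    for k in measure(c):
        for x in k: print(x)
        print()
E
python3 m.py
```

```text
((546.894287109375, -134.3541259765625), (46.24365234375, 44.6578369140625), 79.7031021118164)
((571.9716796875, 18.239761352539062), (44.51996612548828, 44.499847412109375), 80.61111450195312)
((597.3277587890625, 170.28927612304688), (46.09328842163086, 44.55195617675781), 80.59009552001953)

(array([444.8, 103.2]), np.int32(207), array([ 547.1, -133.5]), np.float64(97.2))
(array([273.5, 106.5]), np.int32(205), array([572.2,  18. ]), np.float64(97.1))
(array([103.2, 109.9]), np.int32(187), array([597.2, 169.2]), np.float64(97.0))

(array([449.2, 154. ]), np.int32(113), array([ 495.1, -147.5]), np.float64(74.4))
(array([295.3, 157.2]), np.int32(106), array([520. ,   5.2]), np.float64(74.7))
(array([117.2, 164.5]), np.int32(118), array([545.7, 184.1]), np.float64(74.5))
```

```bash
cat > arc.py <<'E'
import sys,numpy as np
# arc.py cx cy th0 th1 n [r]: rows relative to start of arc
cx,cy,a,b=map(float,sys.argv[1:5]);n=int(sys.argv[5]);r=54
P=lambda t:np.array([cx+r*np.cos(np.radians(t)),cy+r*np.sin(np.radians(t))])
t=np.linspace(a,b,n+1)
for k in range(0,n,5):
    for i in range(1,6):
        d=(P(t[k+i])-P(t[k]))/500;print('%.3f %.3f wz %.3f'%(d[0],d[1],(t[k+i]-t[k])/180), end=' | ')
    print(P(t[k]).round(1),'->',P(t[k+5]).round(1),t[k+5])
E
python3 arc.py 572 18 193.8 322 15
python3 - <<'E'
from h import *
s=ctrl.sense();print(s['eef_pos'],s['joint_vel'],s['joint_pos'])
E
```

```text
0.005 -0.015 wz 0.047 | 0.012 -0.030 wz 0.095 | 0.021 -0.043 wz 0.142 | 0.033 -0.054 wz 0.190 | 0.045 -0.064 wz 0.237 | [519.6   5.1] -> [542.2 -27. ] 236.53333333333333
0.014 -0.008 wz 0.047 | 0.029 -0.014 wz 0.095 | 0.045 -0.017 wz 0.142 | 0.061 -0.018 wz 0.190 | 0.077 -0.016 wz 0.237 | [542.2 -27. ] -> [580.7 -35.3] 279.26666666666665
0.016 0.004 wz 0.047 | 0.031 0.010 wz 0.095 | 0.044 0.018 wz 0.142 | 0.057 0.028 wz 0.190 | 0.068 0.040 wz 0.237 | [580.7 -35.3] -> [614.6 -15.2] 322.0
[491.30713237  33.81734406 251.54854054] [ 1.72005937 -0.47489817  0.38651658  0.09475188  0.06022222 -3.14930553] [-2.31542950e+00 -1.40527172e+01  1.12819251e+02  8.20982584e-03
  8.12514395e+01  9.77407058e+01]
```

Call:
carry_out([
  {"dx": 0.03,"dy": -0.03,"dz": -0.1,"wx": 0,"wy": 0,"wz": 0.05,"fingers": 0.72},
  {"dx": 0.056,"dy": -0.053,"dz": -0.2,"wx": 0,"wy": 0,"wz": 0.1,"fingers": 0.72},
  {"dx": 0.056,"dy": -0.053,"dz": -0.262,"wx": 0,"wy": 0,"wz": 0.135,"fingers": 0.72},
  {"dx": 0.056,"dy": -0.053,"dz": -0.262,"wx": 0,"wy": 0,"wz": 0.135,"fingers": 0.72},
  {"dx": 0.056,"dy": -0.053,"dz": -0.262,"wx": 0,"wy": 0,"wz": 0.135,"fingers": 0.72},
])

```text
time: 3.52
eef_pos: [520.0, 8.7, 122.3]
eef_rot: [[0.969, 0.248, 0.002], [0.248, -0.969, -0.0], [0.002, 0.001, -1.0]]
contact_force: [0.5, -0.6, -0.7]
opening: 50.6
grip_force: 0.0
```

Call:
carry_out([
  {"dx": 0.001,"dy": -0.006,"dz": 0,"wx": 0,"wy": 0,"wz": 0,"fingers": 0.72},
  {"dx": 0.001,"dy": -0.006,"dz": 0,"wx": 0,"wy": 0,"wz": 0,"fingers": 0.72},
  {"dx": 0.001,"dy": -0.006,"dz": -0.03,"wx": 0,"wy": 0,"wz": 0,"fingers": 0.72},
  {"dx": 0.001,"dy": -0.006,"dz": -0.05,"wx": 0,"wy": 0,"wz": 0,"fingers": 0.72},
  {"dx": 0.001,"dy": -0.006,"dz": -0.05,"wx": 0,"wy": 0,"wz": 0,"fingers": 0.72},
])

```text
time: 4.15
eef_pos: [518.3, 5.3, 93.7]
eef_rot: [[0.969, 0.248, -0.004], [0.248, -0.969, 0.0], [-0.003, -0.001, -1.0]]
contact_force: [-0.9, -0.3, -0.2]
opening: 26.5
grip_force: 0.0
```

```bash
python3 - <<'E'
from h import *
c=cam('wrist');s=ctrl.sense();print(s['eef_pos'],s['opening'])
from m import measure
for k in measure(c):
    for x in k: print(x)
cv2.imwrite('pics/w2.png',c['pixels'])
E
```

```text
[518.86955033   5.29796251  94.46811138] 26.479315618015292
((595.3444213867188, 156.270751953125), (18.361738204956055, 45.73133087158203), 80.39422607421875)
((572.18310546875, 18.25750732421875), (45.202537536621094, 45.97161102294922), 80.54276275634766)
((570.396484375, -124.04499816894531), (10.079466819763184, 25.847150802612305), 16.037466049194336)
(array([274.7, 164. ]), np.int32(718), array([573.1,  18.4]), np.float64(97.1))
```

View pics/w2.png

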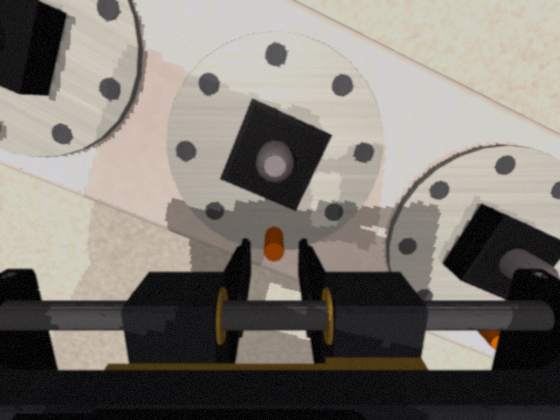

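The peg (274,245) stands midway between the fingertips (245 and 305), post at (275,164). Lower over the peg, then swing.

Call:
carry_out([
  {"dx": 0,"dy": 0,"dz": -0.025,"wx": 0,"wy": 0,"wz": 0,"fingers": 0.72},
  {"dx": 0.001,"dy": 0,"dz": -0.048,"wx": 0,"wy": 0,"wz": 0,"fingers": 0.72},
  {"dx": 0.001,"dy": 0,"dz": -0.048,"wx": 0,"wy": 0,"wz": 0,"fingers": 0.72},
  {"dx": 0.001,"dy": 0,"dz": -0.048,"wx": 0,"wy": 0,"wz": 0,"fingers": 0.72},
  {"dx": 0.001,"dy": 0,"dz": -0.048,"wx": 0,"wy": 0,"wz": 0,"fingers": 0.72},
])

```text
time: 4.82
eef_pos: [520.5, 5.2, 72.1]
eef_rot: [[0.969, 0.248, 0.001], [0.248, -0.969, -0.0], [0.001, 0.0, -1.0]]
contact_force: [-0.2, -0.4, 0.4]
opening: 26.8
grip_force: 0.0
```

Call:
carry_out([
  {"dx": 0.005,"dy": -0.015,"dz": 0,"wx": 0,"wy": 0,"wz": 0.047,"fingers": 0.72},
  {"dx": 0.012,"dy": -0.03,"dz": 0,"wx": 0,"wy": 0,"wz": 0.095,"fingers": 0.72},
  {"dx": 0.021,"dy": -0.043,"dz": 0,"wx": 0,"wy": 0,"wz": 0.142,"fingers": 0.72},
  {"dx": 0.033,"dy": -0.054,"dz": 0,"wx": 0,"wy": 0,"wz": 0.19,"fingers": 0.72},
  {"dx": 0.045,"dy": -0.064,"dz": 0,"wx": 0,"wy": 0,"wz": 0.237,"fingers": 0.72},
])

```text
time: 5.45
eef_pos: [543.1, -27.0, 72.2]
eef_rot: [[0.54, 0.841, 0.001], [0.841, -0.54, -0.0], [0.0, 0.001, -1.0]]
contact_force: [-0.6, 0.5, -0.4]
opening: 27.0
grip_force: 0.0
```

Call:
carry_out([
  {"dx": 0.014,"dy": -0.008,"dz": 0,"wx": 0,"wy": 0,"wz": 0.047,"fingers": 0.72},
  {"dx": 0.029,"dy": -0.014,"dz": 0,"wx": 0,"wy": 0,"wz": 0.095,"fingers": 0.72},
  {"dx": 0.045,"dy": -0.017,"dz": 0,"wx": 0,"wy": 0,"wz": 0.142,"fingers": 0.72},
  {"dx": 0.061,"dy": -0.018,"dz": 0,"wx": 0,"wy": 0,"wz": 0.19,"fingers": 0.72},
  {"dx": 0.077,"dy": -0.016,"dz": 0,"wx": 0,"wy": 0,"wz": 0.237,"fingers": 0.72},
])

```text
time: 6.08
eef_pos: [581.7, -34.9, 72.1]
eef_rot: [[-0.173, 0.985, 0.001], [0.985, 0.173, -0.0], [-0.0, 0.001, -1.0]]
contact_force: [0.1, -0.3, -0.6]
opening: 26.4
grip_force: 0.0
```

Call:
carry_out([
  {"dx": 0.016,"dy": 0.004,"dz": 0,"wx": 0,"wy": 0,"wz": 0.047,"fingers": 0.72},
  {"dx": 0.031,"dy": 0.01,"dz": 0,"wx": 0,"wy": 0,"wz": 0.095,"fingers": 0.72},
  {"dx": 0.044,"dy": 0.018,"dz": 0,"wx": 0,"wy": 0,"wz": 0.142,"fingers": 0.72},
  {"dx": 0.057,"dy": 0.028,"dz": 0,"wx": 0,"wy": 0,"wz": 0.19,"fingers": 0.72},
  {"dx": 0.068,"dy": 0.04,"dz": 0,"wx": 0,"wy": 0,"wz": 0.237,"fingers": 0.72},
])

```text
time: 6.7
eef_pos: [615.7, -14.7, 72.1]
eef_rot: [[-0.794, 0.607, 0.001], [0.607, 0.794, -0.0], [-0.001, 0.0, -1.0]]
contact_force: [0.1, -0.9, 0.1]
opening: 26.7
grip_force: 0.0
```

```bash
python3 - <<'E'
from h import *
s=ctrl.sense();print(s['eef_pos'],s['contact_force'],s['joint_pos'])
for n in('scene','side'):
    c=cam(n);[print(n,b[0],b[1],b[2]) for b in blobs(c,(4,110,60),(25,255,255),5) if b[1]<60]
E
python3 arc.py 547 -134 194.8 323 15;python3 arc.py 597.3 169.8 164.2 292.4 15
```

```text
[615.69216807 -14.70086912  72.11768381] [ 0.05717185 -0.94376528  0.07605444] [-6.35954831e+00  1.12659431e+01  1.06113014e+02 -2.78056233e-03
  6.25742093e+01 -5.89579194e+01]
scene [326.3   0.9] 13 [241.5 630.6 315.5]
scene [345.3  21.3] 6 [-231.2 1560.7 -435.5]
scene [458.1  78.4] 10 [ 548.8 1563.4 -460.4]
scene [324.2 129.5] 6 [447.  383.7  21. ]
scene [313.3 168.5] 15 [550.3 183.5  73.4]
scene [288.9 221.2] 18 [615.3 -19.1  69.2]
scene [231.7 227.4] 16 [ 499.1 -146.9   70.9]
side [143.5 106. ] 6 [ -64.2 1621.6 -398.4]
side [272.  171.5] 20 [544.8 177.1  62.6]
side [310.3 182.3] 6 [649.2 -25.6 150.7]
side [273. 232.] 25 [ 494.7 -154.4   63.5]
side [347.4 330.6] 7 [ 645.9 -539.9    8.8]
0.005 -0.015 wz 0.047 | 0.013 -0.029 wz 0.095 | 0.022 -0.042 wz 0.142 | 0.034 -0.054 wz 0.190 | 0.046 -0.064 wz 0.237 | [ 494.8 -147.8] -> [ 518.  -179.6] 237.53333333333333
0.014 -0.008 wz 0.047 | 0.029 -0.013 wz 0.095 | 0.045 -0.016 wz 0.142 | 0.061 -0.017 wz 0.190 | 0.077 -0.015 wz 0.237 | [ 518.  -179.6] -> [ 556.6 -187.1] 280.26666666666665
0.016 0.004 wz 0.047 | 0.030 0.010 wz 0.095 | 0.044 0.019 wz 0.142 | 0.056 0.029 wz 0.190 | 0.067 0.041 wz 0.237 | [ 556.6 -187.1] -> [ 590.1 -166.5] 323.0
-0.003 -0.016 wz 0.047 | -0.004 -0.032 wz 0.095 | -0.002 -0.048 wz 0.142 | 0.001 -0.063 wz 0.190 | 0.008 -0.078 wz 0.237 | [545.3 184.5] -> [549.2 145.3] 206.9333333333333
0.008 -0.014 wz 0.047 | 0.019 -0.026 wz 0.095 | 0.031 -0.037 wz 0.142 | 0.044 -0.046 wz 0.190 | 0.059 -0.052 wz 0.237 | [549.2 145.3] -> [578.5 119.2] 249.66666666666663
0.015 -0.004 wz 0.047 | 0.031 -0.007 wz 0.095 | 0.048 -0.006 wz 0.142 | 0.063 -0.004 wz 0.190 | 0.079 0.001 wz 0.237 | [578.5 119.2] -> [617.9 119.9] 292.4
```

Call:
carry_out([
  {"dx": 0,"dy": 0,"dz": 0.1,"wx": 0,"wy": 0,"wz": 0,"fingers": 0.72},
  {"dx": 0,"dy": 0,"dz": 0.136,"wx": 0,"wy": 0,"wz": -0.05,"fingers": 0.72},
  {"dx": -0.03,"dy": -0.03,"dz": 0.136,"wx": 0,"wy": 0,"wz": -0.1,"fingers": 0.72},
  {"dx": -0.06,"dy": -0.06,"dz": 0.136,"wx": 0,"wy": 0,"wz": -0.15,"fingers": 0.72},
  {"dx": -0.08,"dy": -0.09,"dz": 0.136,"wx": 0,"wy": 0,"wz": -0.2,"fingers": 0.72},
])

```text
time: 7.42
eef_pos: [574.4, -60.3, 139.9]
eef_rot: [[-0.273, 0.962, 0.0], [0.962, 0.273, -0.0], [-0.0, 0.0, -1.0]]
contact_force: [0.2, -0.7, 0.4]
opening: 26.4
grip_force: 0.0
```

Call:
carry_out([
  {"dx": -0.02,"dy": -0.02,"dz": 0,"wx": 0,"wy": 0,"wz": -0.052,"fingers": 0.72},
  {"dx": -0.04,"dy": -0.04,"dz": 0,"wx": 0,"wy": 0,"wz": -0.104,"fingers": 0.72},
  {"dx": -0.06,"dy": -0.06,"dz": 0,"wx": 0,"wy": 0,"wz": -0.156,"fingers": 0.72},
  {"dx": -0.07,"dy": -0.08,"dz": 0,"wx": 0,"wy": 0,"wz": -0.208,"fingers": 0.72},
  {"dx": -0.08,"dy": -0.09,"dz": 0,"wx": 0,"wy": 0,"wz": -0.26,"fingers": 0.72},
])

```text
time: 8.05
eef_pos: [534.8, -105.4, 140.0]
eef_rot: [[0.515, 0.857, 0.0], [0.857, -0.515, -0.0], [0.0, 0.001, -1.0]]
contact_force: [-0.4, 0.4, -0.1]
opening: 26.6
grip_force: 0.0
```

Call:
carry_out([
  {"dx": -0.02,"dy": -0.02,"dz": 0,"wx": 0,"wy": 0,"wz": -0.05,"fingers": 0.72},
  {"dx": -0.04,"dy": -0.04,"dz": 0,"wx": 0,"wy": 0,"wz": -0.1,"fingers": 0.72},
  {"dx": -0.06,"dy": -0.06,"dz": 0,"wx": 0,"wy": 0,"wz": -0.15,"fingers": 0.72},
  {"dx": -0.082,"dy": -0.086,"dz": 0,"wx": 0,"wy": 0,"wz": -0.2,"fingers": 0.72},
  {"dx": -0.082,"dy": -0.086,"dz": -0.04,"wx": 0,"wy": 0,"wz": -0.25,"fingers": 0.72},
])

```text
time: 8.68
eef_pos: [494.9, -149.2, 121.6]
eef_rot: [[0.97, 0.242, 0.004], [0.242, -0.97, -0.002], [0.004, 0.003, -1.0]]
contact_force: [0.1, -0.7, -0.4]
opening: 26.8
grip_force: 0.0
```

```bash
cat > chk.py <<'E'
from h import *
s=ctrl.sense();R=np.array(s['eef_rot'])
c=cam('wrist');W=cloud(c)
m=cv2.inRange(cv2.cvtColor(c['pixels'],cv2.COLOR_BGR2HSV),(4,110,60),(25,255,255))>0
k=m&(abs(W[...,2]-74)<4);print('peg',c['range_z'][k].size,W[k].mean(0).round(1) if k.any() else '')
if k.any():
    v,u=np.nonzero(k);print(u.mean(),v.mean(),onz(c,u.mean(),v.mean(),74)[:2].round(1))
from m import measure
for x in measure(c)[1]:print('tip',x)
s=ctrl.sense();R=np.array(s['eef_rot']);print(s['eef_pos'],np.degrees(np.arctan2(R[1,0],R[0,0])),s['contact_force'],s['opening'],s['time'])
E
python3 chk.py
```

```text
peg 259 [ 495.9 -148.    74. ]
271.6872586872587 234.54826254826256 [ 495.9 -148. ]
tip (array([270.5, 158.4]), np.int32(523), array([ 547.7, -134.7]), np.float64(97.2))
[ 492.66081973 -147.94417873  117.51617756] 13.827930454876482 [-1.58625424 -0.46611043 -1.35222748] 26.49079222924281 8.725
```

Call:
carry_out([
  {"dx": 0.002,"dy": 0,"dz": -0.05,"wx": 0,"wy": 0,"wz": 0,"fingers": 0.72},
  {"dx": 0.002,"dy": 0,"dz": -0.08,"wx": 0,"wy": 0,"wz": 0,"fingers": 0.72},
  {"dx": 0.002,"dy": 0,"dz": -0.096,"wx": 0,"wy": 0,"wz": 0,"fingers": 0.72},
  {"dx": 0.002,"dy": 0,"dz": -0.096,"wx": 0,"wy": 0,"wz": 0,"fingers": 0.72},
  {"dx": 0.002,"dy": 0,"dz": -0.096,"wx": 0,"wy": 0,"wz": 0,"fingers": 0.72},
])

```text
time: 9.35
eef_pos: [495.7, -148.0, 72.4]
eef_rot: [[0.968, 0.251, 0.001], [0.251, -0.968, -0.0], [0.001, 0.001, -1.0]]
contact_force: [0.4, -0.3, 0.2]
opening: 26.7
grip_force: 0.0
```

Call:
carry_out([
  {"dx": 0.005,"dy": -0.015,"dz": 0,"wx": 0,"wy": 0,"wz": 0.047,"fingers": 0.72},
  {"dx": 0.013,"dy": -0.029,"dz": 0,"wx": 0,"wy": 0,"wz": 0.095,"fingers": 0.72},
  {"dx": 0.022,"dy": -0.042,"dz": 0,"wx": 0,"wy": 0,"wz": 0.142,"fingers": 0.72},
  {"dx": 0.034,"dy": -0.054,"dz": 0,"wx": 0,"wy": 0,"wz": 0.19,"fingers": 0.72},
  {"dx": 0.046,"dy": -0.064,"dz": 0,"wx": 0,"wy": 0,"wz": 0.237,"fingers": 0.72},
])

```text
time: 9.98
eef_pos: [518.4, -179.2, 72.4]
eef_rot: [[0.538, 0.843, -0.0], [0.843, -0.538, 0.002], [0.001, -0.001, -1.0]]
contact_force: [-1.1, 2.7, 0.0]
opening: 26.5
grip_force: 1.4
```

Call:
carry_out([
  {"dx": 0.014,"dy": -0.008,"dz": 0,"wx": 0,"wy": 0,"wz": 0.047,"fingers": 0.72},
  {"dx": 0.029,"dy": -0.013,"dz": 0,"wx": 0,"wy": 0,"wz": 0.095,"fingers": 0.72},
  {"dx": 0.045,"dy": -0.016,"dz": 0,"wx": 0,"wy": 0,"wz": 0.142,"fingers": 0.72},
  {"dx": 0.061,"dy": -0.017,"dz": 0,"wx": 0,"wy": 0,"wz": 0.19,"fingers": 0.72},
  {"dx": 0.077,"dy": -0.015,"dz": 0,"wx": 0,"wy": 0,"wz": 0.237,"fingers": 0.72},
])

```text
time: 10.6
eef_pos: [556.3, -187.1, 72.1]
eef_rot: [[-0.176, 0.984, -0.002], [0.984, 0.176, 0.001], [0.001, -0.002, -1.0]]
contact_force: [-3.4, 0.1, 1.2]
opening: 26.7
grip_force: 1.5
```

Call:
carry_out([
  {"dx": 0.016,"dy": 0.004,"dz": 0,"wx": 0,"wy": 0,"wz": 0.047,"fingers": 0.72},
  {"dx": 0.03,"dy": 0.01,"dz": 0,"wx": 0,"wy": 0,"wz": 0.095,"fingers": 0.72},
  {"dx": 0.044,"dy": 0.019,"dz": 0,"wx": 0,"wy": 0,"wz": 0.142,"fingers": 0.72},
  {"dx": 0.056,"dy": 0.029,"dz": 0,"wx": 0,"wy": 0,"wz": 0.19,"fingers": 0.72},
  {"dx": 0.067,"dy": 0.041,"dz": 0,"wx": 0,"wy": 0,"wz": 0.237,"fingers": 0.72},
])

```text
time: 11.22
eef_pos: [589.7, -167.0, 72.1]
eef_rot: [[-0.796, 0.605, -0.002], [0.605, 0.796, -0.001], [0.001, -0.002, -1.0]]
contact_force: [-2.6, -1.0, 1.5]
opening: 26.6
grip_force: 1.4
```

```bash
python3 - <<'E'
from h import *
s=ctrl.sense();print(s['eef_pos'],s['contact_force'])
for n in('scene','side'):
    c=cam(n);[print(n,b[0],b[1],b[2]) for b in blobs(c,(4,110,60),(25,255,255),5) if b[1]<60 and 30<b[2][2]<90]
E
```

```text
[ 589.65953635 -166.99417681   72.13659681] [-2.55727729 -1.00258239  1.49581761]
scene [313.5 168.8] 13 [549.6 185.3  68.7]
scene [289.7 220.8] 16 [616.5 -18.1  71.7]
scene [248.  250.8] 28 [ 588.3 -172.2   69.6]
scene [164.4 418. ] 8 [ 726.  -622.2   30.4]
side [271.9 173. ] 11 [541.9 171.4  55.3]
side [396.8 379.8] 6 [ 720.9 -737.1   48.9]
```

Call:
carry_out([
  {"dx": 0,"dy": 0,"dz": 0.1,"wx": 0,"wy": 0,"wz": 0,"fingers": 0.72},
  {"dx": 0,"dy": 0,"dz": 0.136,"wx": 0,"wy": 0,"wz": -0.05,"fingers": 0.72},
  {"dx": 0,"dy": 0.05,"dz": 0.136,"wx": 0,"wy": 0,"wz": -0.1,"fingers": 0.72},
  {"dx": -0.01,"dy": 0.1,"dz": 0.136,"wx": 0,"wy": 0,"wz": -0.15,"fingers": 0.72},
  {"dx": -0.02,"dy": 0.15,"dz": 0.136,"wx": 0,"wy": 0,"wz": -0.2,"fingers": 0.72},
])

```text
time: 11.95
eef_pos: [580.5, -91.3, 140.6]
eef_rot: [[-0.276, 0.961, 0.002], [0.961, 0.276, -0.0], [-0.001, 0.002, -1.0]]
contact_force: [-0.3, 0.6, 0.0]
opening: 26.3
grip_force: 0.0
```

Call:
carry_out([
  {"dx": 0,"dy": 0.04,"dz": 0,"wx": 0,"wy": 0,"wz": -0.05,"fingers": 0.72},
  {"dx": -0.01,"dy": 0.08,"dz": 0,"wx": 0,"wy": 0,"wz": -0.1,"fingers": 0.72},
  {"dx": -0.01,"dy": 0.12,"dz": 0,"wx": 0,"wy": 0,"wz": -0.15,"fingers": 0.72},
  {"dx": -0.02,"dy": 0.16,"dz": 0,"wx": 0,"wy": 0,"wz": -0.2,"fingers": 0.72},
  {"dx": -0.02,"dy": 0.2,"dz": 0,"wx": 0,"wy": 0,"wz": -0.25,"fingers": 0.72},
])

```text
time: 12.58
eef_pos: [570.4, 8.8, 140.5]
eef_rot: [[0.484, 0.875, 0.002], [0.875, -0.484, 0.0], [0.001, 0.002, -1.0]]
contact_force: [0.0, 1.4, 0.4]
opening: 26.4
grip_force: 0.0
```

Call:
carry_out([
  {"dx": 0,"dy": 0.04,"dz": 0,"wx": 0,"wy": 0,"wz": -0.05,"fingers": 0.72},
  {"dx": -0.01,"dy": 0.08,"dz": 0,"wx": 0,"wy": 0,"wz": -0.1,"fingers": 0.72},
  {"dx": -0.01,"dy": 0.12,"dz": 0,"wx": 0,"wy": 0,"wz": -0.15,"fingers": 0.72},
  {"dx": -0.02,"dy": 0.16,"dz": 0,"wx": 0,"wy": 0,"wz": -0.2,"fingers": 0.72},
  {"dx": -0.02,"dy": 0.2,"dz": 0,"wx": 0,"wy": 0,"wz": -0.25,"fingers": 0.72},
])

```text
time: 13.2
eef_pos: [560.4, 108.9, 140.4]
eef_rot: [[0.961, 0.276, 0.002], [0.276, -0.961, 0.001], [0.002, -0.0, -1.0]]
contact_force: [0.6, -0.2, 0.0]
opening: 26.4
grip_force: 0.0
```

Call:
carry_out([
  {"dx": -0.01,"dy": 0.05,"dz": 0,"wx": 0,"wy": 0,"wz": -0.05,"fingers": 0.72},
  {"dx": -0.02,"dy": 0.1,"dz": 0,"wx": 0,"wy": 0,"wz": -0.1,"fingers": 0.72},
  {"dx": -0.029,"dy": 0.153,"dz": 0,"wx": 0,"wy": 0,"wz": -0.15,"fingers": 0.72},
  {"dx": -0.029,"dy": 0.153,"dz": -0.04,"wx": 0,"wy": 0,"wz": -0.181,"fingers": 0.72},
  {"dx": -0.029,"dy": 0.153,"dz": -0.04,"wx": 0,"wy": 0,"wz": -0.181,"fingers": 0.72},
])

```text
time: 13.82
eef_pos: [544.7, 184.8, 118.6]
eef_rot: [[0.961, -0.277, -0.002], [-0.277, -0.961, -0.0], [-0.002, 0.001, -1.0]]
contact_force: [-1.0, -1.2, -0.0]
opening: 27.0
grip_force: 0.0
```

```bash
python3 chk.py
```

```text
peg 271 [546.4 184.9  74.3]
272.5387453874539 236.070110701107 [546.3 184.9]
tip (array([554.4, 126.4]), np.int32(236), array([573.3,  24.3]), np.float64(95.8))
tip (array([270.4, 158.8]), np.int32(536), array([598.2, 170.9]), np.float64(97.2))
[545.40822118 184.65421042 119.54919641] -16.064788445399756 [-0.25958649 -0.72320838 -0.44109199] 26.622570422032148 13.875
```

Well centred; lower and swing.

Call:
carry_out([
  {"dx": 0,"dy": 0,"dz": -0.05,"wx": 0,"wy": 0,"wz": 0,"fingers": 0.72},
  {"dx": 0.001,"dy": 0,"dz": -0.08,"wx": 0,"wy": 0,"wz": 0,"fingers": 0.72},
  {"dx": 0.001,"dy": 0,"dz": -0.096,"wx": 0,"wy": 0,"wz": 0,"fingers": 0.72},
  {"dx": 0.001,"dy": 0,"dz": -0.096,"wx": 0,"wy": 0,"wz": 0,"fingers": 0.72},
  {"dx": 0.001,"dy": 0,"dz": -0.096,"wx": 0,"wy": 0,"wz": 0,"fingers": 0.72},
])

```text
time: 14.5
eef_pos: [546.7, 184.8, 72.5]
eef_rot: [[0.961, -0.277, 0.001], [-0.277, -0.961, 0.0], [0.001, -0.001, -1.0]]
contact_force: [0.1, 0.6, 0.0]
opening: 26.7
grip_force: 0.0
```

Call:
carry_out([
  {"dx": -0.003,"dy": -0.016,"dz": 0,"wx": 0,"wy": 0,"wz": 0.047,"fingers": 0.72},
  {"dx": -0.004,"dy": -0.032,"dz": 0,"wx": 0,"wy": 0,"wz": 0.095,"fingers": 0.72},
  {"dx": -0.002,"dy": -0.048,"dz": 0,"wx": 0,"wy": 0,"wz": 0.142,"fingers": 0.72},
  {"dx": 0.001,"dy": -0.063,"dz": 0,"wx": 0,"wy": 0,"wz": 0.19,"fingers": 0.72},
  {"dx": 0.008,"dy": -0.078,"dz": 0,"wx": 0,"wy": 0,"wz": 0.237,"fingers": 0.72},
])

```text
time: 15.12
eef_pos: [550.7, 145.7, 72.7]
eef_rot: [[0.892, 0.452, 0.002], [0.452, -0.892, 0.0], [0.002, 0.0, -1.0]]
contact_force: [0.2, -0.1, -0.8]
opening: 26.5
grip_force: 0.0
```

Call:
carry_out([
  {"dx": 0.008,"dy": -0.014,"dz": 0,"wx": 0,"wy": 0,"wz": 0.047,"fingers": 0.72},
  {"dx": 0.019,"dy": -0.026,"dz": 0,"wx": 0,"wy": 0,"wz": 0.095,"fingers": 0.72},
  {"dx": 0.031,"dy": -0.037,"dz": 0,"wx": 0,"wy": 0,"wz": 0.142,"fingers": 0.72},
  {"dx": 0.044,"dy": -0.046,"dz": 0,"wx": 0,"wy": 0,"wz": 0.19,"fingers": 0.72},
  {"dx": 0.059,"dy": -0.052,"dz": 0,"wx": 0,"wy": 0,"wz": 0.237,"fingers": 0.72},
])

```text
time: 15.75
eef_pos: [580.4, 119.6, 72.7]
eef_rot: [[0.35, 0.937, 0.002], [0.937, -0.35, 0.0], [0.001, 0.001, -1.0]]
contact_force: [-0.1, 0.1, 0.5]
opening: 26.6
grip_force: 0.0
```

Call:
carry_out([
  {"dx": 0.015,"dy": -0.004,"dz": 0,"wx": 0,"wy": 0,"wz": 0.047,"fingers": 0.72},
  {"dx": 0.031,"dy": -0.007,"dz": 0,"wx": 0,"wy": 0,"wz": 0.095,"fingers": 0.72},
  {"dx": 0.048,"dy": -0.006,"dz": 0,"wx": 0,"wy": 0,"wz": 0.142,"fingers": 0.72},
  {"dx": 0.063,"dy": -0.004,"dz": 0,"wx": 0,"wy": 0,"wz": 0.19,"fingers": 0.72},
  {"dx": 0.079,"dy": 0.001,"dz": 0,"wx": 0,"wy": 0,"wz": 0.237,"fingers": 0.72},
])

```text
time: 16.38
eef_pos: [620.0, 120.3, 72.6]
eef_rot: [[-0.378, 0.926, 0.001], [0.926, 0.378, 0.0], [-0.0, 0.001, -1.0]]
contact_force: [0.3, 0.8, -0.5]
opening: 26.8
grip_force: 0.0
```

```bash
python3 - <<'E'
from h import *
s=ctrl.sense();print(s['eef_pos'],s['contact_force'],s['joint_pos'])
for n in('scene','side'):
    c=cam(n);[print(n,b[0],b[1],b[2]) for b in blobs(c,(4,110,60),(25,255,255),5) if b[1]<60 and 30<b[2][2]<90]
    m=cv2.inRange(cv2.cvtColor(c['pixels'],cv2.COLOR_BGR2HSV),(0,150,60),(8,255,255));W=cloud(c)
    k=(m>0)&(W[...,1]<425)&(W[...,1]>380)&(W[...,2]>20);print(n,'red',W[k].mean(0),W[k].max(0),W[k].min(0))
E
```

```text
[619.96455495 120.25700957  72.62652352] [ 0.31724077  0.75576992 -0.52065722] [ 6.10924675e+00  1.30129991e+01  1.03994548e+02 -1.26301423e-03
  6.29114929e+01 -1.60698482e+01]
scene [317.1 192.4] 26 [615.6 118.   68.3]
scene [289.7 220.8] 16 [617.1 -18.   73. ]
scene [246.8 250.7] 19 [ 586.8 -174.6   69.8]
scene [167.6 414. ] 12 [ 725.8 -610.2   31.4]<stdin>:6: RuntimeWarning: Mean of empty slice.
  ret = um.true_divide(
Traceback (most recent call last):
ValueError: zero-size array to reduction operation maximum which has no identity
```

Left and mid run free (<1 N); right consistently resisted with about 3–3.5 N opposing motion, so right binds. Now the red collar.

Call:
carry_out([
  {"dx": 0,"dy": 0,"dz": 0.1,"wx": 0,"wy": 0,"wz": 0,"fingers": 0.72},
  {"dx": 0,"dy": 0,"dz": 0.15,"wx": 0,"wy": 0,"wz": -0.02,"fingers": 0.72},
  {"dx": -0.07,"dy": 0.08,"dz": 0.2,"wx": 0,"wy": 0,"wz": -0.06,"fingers": 0.72},
  {"dx": -0.14,"dy": 0.16,"dz": 0.25,"wx": 0,"wy": 0,"wz": -0.1,"fingers": 0.5},
  {"dx": -0.2,"dy": 0.24,"dz": 0.25,"wx": 0,"wy": 0,"wz": -0.122,"fingers": 0.3},
])

```text
time: 17.05
eef_pos: [519.6, 241.8, 200.6]
eef_rot: [[0.006, 1.0, 0.006], [1.0, -0.006, 0.002], [0.002, 0.006, -1.0]]
contact_force: [0.9, 0.7, -1.0]
opening: 41.5
grip_force: 0.0
```

Call:
carry_out([
  {"dx": -0.06,"dy": 0.08,"dz": 0,"wx": 0,"wy": 0,"wz": 0,"fingers": 0.3},
  {"dx": -0.13,"dy": 0.16,"dz": 0,"wx": 0,"wy": 0,"wz": 0,"fingers": 0.3},
  {"dx": -0.13,"dy": 0.16,"dz": 0,"wx": 0,"wy": 0,"wz": 0,"fingers": 0.3},
  {"dx": -0.13,"dy": 0.16,"dz": 0,"wx": 0,"wy": 0,"wz": 0,"fingers": 0.3},
  {"dx": -0.13,"dy": 0.16,"dz": 0,"wx": 0,"wy": 0,"wz": 0,"fingers": 0.3},
])

```text
time: 17.68
eef_pos: [455.0, 319.4, 196.9]
eef_rot: [[0.003, 1.0, 0.0], [1.0, -0.003, -0.0], [-0.0, 0.0, -1.0]]
contact_force: [0.6, 0.2, 0.2]
opening: 66.4
grip_force: 0.0
```

```bash
cat > red.py <<'E'
import sys
from h import *
c=cam('wrist');W=cloud(c);s=ctrl.sense();R=np.array(s['eef_rot'])
m=cv2.inRange(cv2.cvtColor(c['pixels'],cv2.COLOR_BGR2HSV),(0,120,60),(9,255,255))
n,l,st,ce=cv2.connectedComponentsWithStats(m)
for i in range(1,n):
    if st[i,4]<100: continue
    k=(l==i)&(c['range_z']>0);Z=W[k];t=k&(abs(W[...,2]-np.percentile(Z[:,2],90))<3)
    r=cv2.minEnclosingCircle(W[t][:,:2].astype(np.float32))
    ht=cv2.convexHull(np.argwhere(t)[:,::-1].astype(np.float32));e=cv2.fitEllipse(ht);o=onz(c,*e[0],np.percentile(Z[:,2],90))
    print(ce[i].round(1),st[i,4],'z%.1f'%np.percentile(Z[:,2],90),'circle',np.round(r[0],1),round(r[1],1),'ell',o.round(1),e[1])
print(s['eef_pos'],np.degrees(np.arctan2(R[1,0],R[0,0])),s['opening'],s['grip_force'],s['contact_force'],s['time'])
cv2.imwrite(sys.argv[1],c['pixels'])
E
python3 red.py pics/w3.png
```

```text
[271.3  13.7] 1679 z26.6 circle [450.  481.9] 31.3 ell [450.7 482.5  26.6] (24.893108367919922, 82.61860656738281)
[270.9 108.7] 820 z25.6 circle [452.4 398.1] 18.5 ell [452.4 398.4  25.6] (38.20453643798828, 40.21751403808594)
[455.00281574 319.36261274 196.78974405] 89.82044766101858 66.61218830839555 0.0 [-0.10485255  0.64564855 -0.8910162 ] 17.725
```

View pics/w3.png

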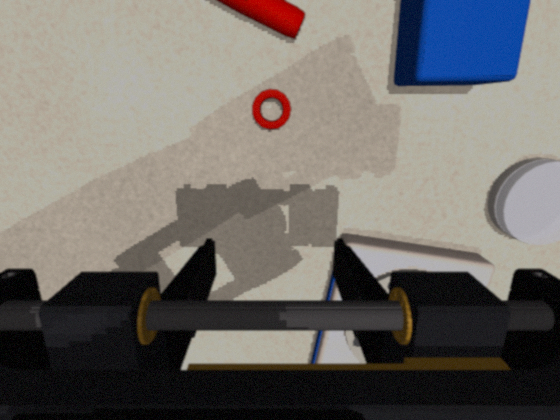

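The collar ring is at (271,109), the driver's handle 80 mm beyond it in y; path is clear.

Call:
carry_out([
  {"dx": -0.005,"dy": 0.06,"dz": -0.06,"wx": 0,"wy": 0,"wz": 0,"fingers": 0.3},
  {"dx": -0.005,"dy": 0.12,"dz": -0.14,"wx": 0,"wy": 0,"wz": 0,"fingers": 0.3},
  {"dx": -0.005,"dy": 0.158,"dz": -0.234,"wx": 0,"wy": 0,"wz": 0,"fingers": 0.3},
  {"dx": -0.005,"dy": 0.158,"dz": -0.234,"wx": 0,"wy": 0,"wz": 0,"fingers": 0.3},
  {"dx": -0.005,"dy": 0.158,"dz": -0.234,"wx": 0,"wy": 0,"wz": 0,"fingers": 0.3},
])

```text
time: 18.35
eef_pos: [452.8, 398.9, 80.9]
eef_rot: [[0.002, 1.0, 0.001], [1.0, -0.002, 0.001], [0.001, 0.001, -1.0]]
contact_force: [0.4, 0.0, -0.2]
opening: 66.8
grip_force: 0.0
```

```bash
python3 red.py pics/w4.png
```

```text
[241.2  84.6] 6478 z26.5 circle [434.4 491.6] 49.2 ell [433.4 492.9  26.5] (37.45002746582031, 195.2438507080078)
[273.3 226.9] 1817 z25.3 circle [452.5 398.6] 18.7 ell [452.6 399.7  25.3] (51.2570686340332, 53.77750015258789)
[453.33654015 399.22317471  82.0175876 ] 89.8731135009311 66.35826794458302 0.0 [ 0.0500924  -0.11297911  0.09406888] 18.4
```

Call:
carry_out([
  {"dx": -0.001,"dy": 0,"dz": -0.06,"wx": 0,"wy": 0,"wz": 0,"fingers": 0.3},
  {"dx": -0.001,"dy": 0,"dz": -0.1,"wx": 0,"wy": 0,"wz": 0,"fingers": 0.3},
  {"dx": -0.001,"dy": 0,"dz": -0.118,"wx": 0,"wy": 0,"wz": 0,"fingers": 0.3},
  {"dx": -0.001,"dy": 0,"dz": -0.118,"wx": 0,"wy": 0,"wz": 0,"fingers": 0.3},
  {"dx": -0.001,"dy": 0,"dz": -0.118,"wx": 0,"wy": 0,"wz": 0,"fingers": 0.3},
], force=15)

```text
time: 19.02
eef_pos: [451.8, 399.7, 21.7]
eef_rot: [[0.001, 1.0, 0.001], [1.0, -0.001, 0.001], [0.001, 0.001, -1.0]]
contact_force: [0.5, -0.6, -0.0]
opening: 66.5
grip_force: 0.0
```

Call:
carry_out([
  {"dx": 0,"dy": 0,"dz": 0,"wx": 0,"wy": 0,"wz": 0,"fingers": 0.7},
  {"dx": 0,"dy": 0,"dz": 0,"wx": 0,"wy": 0,"wz": 0,"fingers": 0.7},
  {"dx": 0,"dy": 0,"dz": 0,"wx": 0,"wy": 0,"wz": 0,"fingers": 0.7},
  {"dx": 0,"dy": 0,"dz": 0,"wx": 0,"wy": 0,"wz": 0,"fingers": 0.7},
  {"dx": 0,"dy": 0,"dz": 0,"wx": 0,"wy": 0,"wz": 0,"fingers": 0.7},
], force=15)

```text
time: 19.65
eef_pos: [451.2, 399.3, 20.8]
eef_rot: [[0.001, 1.0, 0.0], [1.0, -0.001, 0.0], [0.0, 0.0, -1.0]]
contact_force: [-0.6, 0.4, 1.7]
opening: 36.1
grip_force: 15.0
```

Call:
carry_out([
  {"dx": 0,"dy": 0,"dz": 0.1,"wx": 0,"wy": 0,"wz": 0,"fingers": 0.7},
  {"dx": 0,"dy": 0,"dz": 0.2,"wx": 0,"wy": 0,"wz": 0,"fingers": 0.7},
  {"dx": 0.01,"dy": -0.1,"dz": 0.26,"wx": 0,"wy": 0,"wz": 0,"fingers": 0.7},
  {"dx": 0.02,"dy": -0.2,"dz": 0.26,"wx": 0,"wy": 0,"wz": 0,"fingers": 0.7},
  {"dx": 0.04,"dy": -0.3,"dz": 0.26,"wx": 0,"wy": 0,"wz": 0,"fingers": 0.7},
])

```text
time: 20.27
eef_pos: [471.2, 248.0, 151.4]
eef_rot: [[-0.0, 1.0, 0.001], [1.0, 0.0, 0.0], [0.0, 0.001, -1.0]]
contact_force: [0.8, -0.3, -0.7]
opening: 36.1
grip_force: 15.0
```

Call:
carry_out([
  {"dx": 0.02,"dy": -0.1,"dz": 0,"wx": 0,"wy": 0,"wz": 0,"fingers": 0.7},
  {"dx": 0.04,"dy": -0.2,"dz": 0,"wx": 0,"wy": 0,"wz": 0,"fingers": 0.7},
  {"dx": 0.06,"dy": -0.3,"dz": 0,"wx": 0,"wy": 0,"wz": 0,"fingers": 0.7},
  {"dx": 0.08,"dy": -0.4,"dz": 0,"wx": 0,"wy": 0,"wz": 0,"fingers": 0.7},
  {"dx": 0.1,"dy": -0.5,"dz": 0,"wx": 0,"wy": 0,"wz": 0,"fingers": 0.7},
])

```text
time: 20.9
eef_pos: [521.1, -2.4, 150.7]
eef_rot: [[0.001, 1.0, 0.0], [1.0, -0.001, 0.0], [0.0, 0.0, -1.0]]
contact_force: [1.0, 0.3, -0.0]
opening: 36.3
grip_force: 15.0
```

Call:
carry_out([
  {"dx": 0.02,"dy": -0.09,"dz": 0,"wx": 0,"wy": 0,"wz": 0,"fingers": 0.7},
  {"dx": 0.04,"dy": -0.18,"dz": 0,"wx": 0,"wy": 0,"wz": 0,"fingers": 0.7},
  {"dx": 0.052,"dy": -0.267,"dz": 0,"wx": 0,"wy": 0,"wz": 0,"fingers": 0.7},
  {"dx": 0.052,"dy": -0.267,"dz": -0.03,"wx": 0,"wy": 0,"wz": 0,"fingers": 0.7},
  {"dx": 0.052,"dy": -0.267,"dz": -0.03,"wx": 0,"wy": 0,"wz": 0,"fingers": 0.7},
])

```text
time: 21.52
eef_pos: [545.6, -133.4, 133.4]
eef_rot: [[0.001, 1.0, -0.004], [1.0, -0.001, 0.002], [0.002, -0.004, -1.0]]
contact_force: [0.0, 0.5, -1.3]
opening: 36.5
grip_force: 15.0
```

```bash
python3 red.py pics/w5.png; python3 m.py
```

```text
[273.9 265.4] 3351 z137.9 circle [ 546.  -133.8] 18.8 ell [ 545.8 -132.3  137.9] (66.63957214355469, 72.47785949707031)
[ 546.07330445 -133.09661066  134.19233924] 89.98319576139176 36.03875006184998 14.999993566889316 [ 0.07185851 -0.57945951 -0.087742  ] 21.575
((569.6744995117188, 1.605219841003418), (15.632562637329102, 45.5095329284668), 84.88162994384766)
((548.818115234375, -124.34429168701172), (27.264404296875, 46.23716354370117), 82.46001434326172)


(array([385.3,  46.5]), np.int32(352), array([612.1, -17.9]), np.float64(74.4))
```

View pics/w5.png

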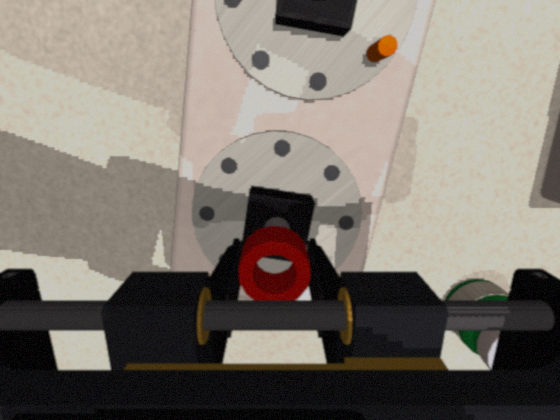

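The red collar is held squarely (274,265) with the right cap right behind it; the post is hidden, so I back off 70 mm to measure both in the same view.

Call:
carry_out([
  {"dx": 0,"dy": -0.06,"dz": 0.01,"wx": 0,"wy": 0,"wz": 0,"fingers": 0.7},
  {"dx": 0,"dy": -0.12,"dz": 0.01,"wx": 0,"wy": 0,"wz": 0,"fingers": 0.7},
  {"dx": 0,"dy": -0.14,"dz": 0.01,"wx": 0,"wy": 0,"wz": 0,"fingers": 0.7},
  {"dx": 0,"dy": -0.14,"dz": 0.01,"wx": 0,"wy": 0,"wz": 0,"fingers": 0.7},
  {"dx": 0,"dy": -0.14,"dz": 0.01,"wx": 0,"wy": 0,"wz": 0,"fingers": 0.7},
])

```text
time: 22.25
eef_pos: [547.1, -203.1, 140.5]
eef_rot: [[-0.0, 1.0, -0.0], [1.0, 0.0, 0.001], [0.001, -0.0, -1.0]]
contact_force: [-0.3, -0.6, -0.1]
opening: 36.0
grip_force: 15.0
```

```bash
python3 red.py pics/w6.png; python3 m.py; python3 red.py pics/w7.png
```

```text
[274.  265.7] 3396 z145.1 circle [ 547.5 -203.6] 18.8 ell [ 547.3 -202.1  145.1] (66.3270492553711, 72.69294738769531)
[ 547.11719041 -203.15606993  140.52656105] 90.01218782381378 36.82063062096429 14.999962394940667 [ 0.44612822 -0.58359799 -1.13843842] 22.3
((547.0765991210938, -134.6533966064453), (44.8215446472168, 44.707218170166016), 80.69428253173828)

(array([274.2, 128.2]), np.int32(454), array([ 547.4, -134.3]), np.float64(97.0))

(array([325. , 186.6]), np.int32(228), array([ 582.3, -174.9]), np.float64(74.1))

[274.  265.4] 3387 z145.1 circle [ 547.5 -203.8] 18.8 ell [ 547.4 -202.2  145.1] (66.51781463623047, 72.59234619140625)
[ 547.16340421 -203.40180835  140.60078869] 90.00530314260929 36.68074408500447 14.999978013220243 [-0.32697346  0.78719744 -0.43743148] 22.4
```

Call:
carry_out([
  {"dx": 0,"dy": 0.07,"dz": 0,"wx": 0,"wy": 0,"wz": 0,"fingers": 0.7},
  {"dx": 0,"dy": 0.139,"dz": 0,"wx": 0,"wy": 0,"wz": 0,"fingers": 0.7},
  {"dx": 0,"dy": 0.139,"dz": 0,"wx": 0,"wy": 0,"wz": 0,"fingers": 0.7},
  {"dx": 0,"dy": 0.139,"dz": 0,"wx": 0,"wy": 0,"wz": 0,"fingers": 0.7},
  {"dx": 0,"dy": 0.139,"dz": 0,"wx": 0,"wy": 0,"wz": 0,"fingers": 0.7},
])

```text
time: 23.02
eef_pos: [547.2, -135.5, 140.7]
eef_rot: [[0.002, 1.0, 0.0], [1.0, -0.002, -0.0], [-0.0, 0.0, -1.0]]
contact_force: [-0.2, -0.3, -0.4]
opening: 36.6
grip_force: 15.0
```

Call:
carry_out([
  {"dx": 0,"dy": 0,"dz": -0.015,"wx": 0,"wy": 0,"wz": 0,"fingers": 0.7},
  {"dx": 0,"dy": 0,"dz": -0.03,"wx": 0,"wy": 0,"wz": 0,"fingers": 0.7},
  {"dx": 0,"dy": 0,"dz": -0.045,"wx": 0,"wy": 0,"wz": 0,"fingers": 0.7},
  {"dx": 0,"dy": 0,"dz": -0.056,"wx": 0,"wy": 0,"wz": 0,"fingers": 0.7},
  {"dx": 0,"dy": 0,"dz": -0.056,"wx": 0,"wy": 0,"wz": 0,"fingers": 0.7},
])

```text
time: 23.65
eef_pos: [546.7, -134.6, 111.8]
eef_rot: [[0.001, 1.0, -0.001], [1.0, -0.001, 0.0], [0.0, -0.001, -1.0]]
contact_force: [-0.1, 0.3, -0.2]
opening: 36.5
grip_force: 15.0
```

Call:
carry_out([
  {"dx": 0.001,"dy": 0.001,"dz": 0,"wx": 0,"wy": 0,"wz": 0,"fingers": 0.7},
  {"dx": 0.001,"dy": 0.001,"dz": -0.007,"wx": 0,"wy": 0,"wz": 0,"fingers": 0.7},
  {"dx": 0.001,"dy": 0.001,"dz": -0.014,"wx": 0,"wy": 0,"wz": 0,"fingers": 0.7},
  {"dx": 0.001,"dy": 0.001,"dz": -0.021,"wx": 0,"wy": 0,"wz": 0,"fingers": 0.7},
  {"dx": 0.001,"dy": 0.001,"dz": -0.028,"wx": 0,"wy": 0,"wz": 0,"fingers": 0.7},
])

```text
time: 24.28
eef_pos: [547.5, -134.2, 98.3]
eef_rot: [[0.001, 1.0, -0.0], [1.0, -0.001, 0.0], [0.0, -0.0, -1.0]]
contact_force: [-0.3, -0.3, -0.4]
opening: 36.3
grip_force: 15.0
```

```bash
python3 red.py pics/w8.png
```

```text
[274.2 265.2] 3302 z102.8 circle [ 548.  -134.9] 18.9 ell [ 547.8 -133.2  102.8] (66.69279479980469, 72.81343841552734)
[ 547.23567338 -134.1495171    97.78225111] 89.94436671870021 36.577115521403734 15.000035238917917 [-0.08727335 -0.29749587  0.15277135] 24.325
```

Call:
carry_out([
  {"dx": 0,"dy": 0,"dz": -0.006,"wx": 0,"wy": 0,"wz": 0,"fingers": 0.7},
  {"dx": 0,"dy": 0,"dz": -0.011,"wx": 0,"wy": 0,"wz": 0,"fingers": 0.7},
  {"dx": 0,"dy": 0,"dz": -0.015,"wx": 0,"wy": 0,"wz": 0,"fingers": 0.7},
  {"dx": 0,"dy": 0,"dz": -0.015,"wx": 0,"wy": 0,"wz": 0,"fingers": 0.7},
  {"dx": 0,"dy": 0,"dz": -0.015,"wx": 0,"wy": 0,"wz": 0,"fingers": 0.7},
])

```text
time: 24.95
eef_pos: [547.7, -134.3, 91.2]
eef_rot: [[0.001, 1.0, 0.0], [1.0, -0.001, -0.0], [-0.0, 0.0, -1.0]]
contact_force: [0.1, -0.3, -0.6]
opening: 36.3
grip_force: 15.0
```

Call:
carry_out([
  {"dx": 0,"dy": 0,"dz": 0,"wx": 0,"wy": 0,"wz": 0,"fingers": 0.4},
  {"dx": 0,"dy": 0,"dz": 0,"wx": 0,"wy": 0,"wz": 0,"fingers": 0.4},
  {"dx": 0,"dy": 0,"dz": 0,"wx": 0,"wy": 0,"wz": 0,"fingers": 0.4},
  {"dx": 0,"dy": 0,"dz": 0,"wx": 0,"wy": 0,"wz": 0,"fingers": 0.4},
  {"dx": 0,"dy": 0,"dz": 0,"wx": 0,"wy": 0,"wz": 0,"fingers": 0.4},
])

```text
time: 25.58
eef_pos: [547.6, -134.3, 91.1]
eef_rot: [[0.001, 1.0, -0.0], [1.0, -0.001, -0.0], [-0.0, -0.0, -1.0]]
contact_force: [1.4, 0.0, -0.0]
opening: 57.0
grip_force: 0.0
```

Call:
carry_out([
  {"dx": 0,"dy": 0,"dz": 0.05,"wx": 0,"wy": 0,"wz": 0,"fingers": 0.4},
  {"dx": 0,"dy": 0,"dz": 0.12,"wx": 0,"wy": 0,"wz": 0,"fingers": 0.4},
  {"dx": 0,"dy": -0.1,"dz": 0.18,"wx": 0,"wy": 0,"wz": 0,"fingers": 0.4},
  {"dx": 0,"dy": -0.16,"dz": 0.18,"wx": 0,"wy": 0,"wz": 0,"fingers": 0.4},
  {"dx": 0,"dy": -0.16,"dz": 0.18,"wx": 0,"wy": 0,"wz": 0,"fingers": 0.4},
])

```text
time: 26.2
eef_pos: [547.7, -215.9, 181.7]
eef_rot: [[0.004, 1.0, 0.001], [1.0, -0.004, -0.0], [-0.0, 0.001, -1.0]]
contact_force: [0.1, 0.4, -0.0]
opening: 57.2
grip_force: 0.0
```

```bash
python3 red.py pics/w9.png; python3 m.py
```

```text
[273.4 106.3] 1674 z95.4 circle [ 548.  -135.3] 18.8 ell [ 548.  -134.9   95.4] (52.73384094238281, 55.1987190246582)
[ 547.40525775 -214.68465524  180.97606638] 89.85489483975063 57.13884439252427 0.0 [ 0.28660681  0.334509   -0.55790677] 26.25
((547.0264282226562, -135.0131378173828), (45.28358840942383, 44.568363189697266), 80.50360107421875)

(array([274.4, 108.7]), np.int32(1180), array([ 548., -135.]), np.float64(94.8))
(array([273.5, 107.8]), np.int32(335), array([ 547.3, -134.5]), np.float64(97.1))

(array([317.8, 160.8]), np.int32(170), array([ 582.3, -175.1]), np.float64(74.1))
```

View pics/w9.png

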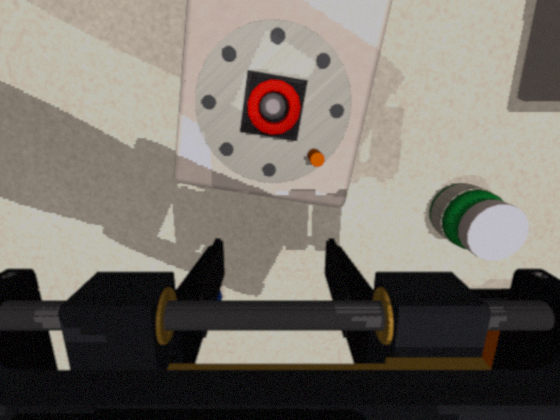

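The red collar sits level and centred on the right post (273,107), its top at 94–95 mm (94 when seated), with the fingers clear.

```bash
python3 -c "
from bench import ctrl
print(ctrl.job_done())"
```

```text
the job is handed in; nothing more can be done
None
```

I turned all three rotors more than a third of a turn. The right one binds (about 3–3.5 N at the peg, against under 1 N for the other two), and the red collar is down on the right post's cap, released, with the job handed in at about 26 s; no verdict was returned.

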